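# Sweep the loose coaxial parts into the corral

## Task

Clear the bench: use the fingertips to sweep the two black finned attenuators and the brass adapter along the bench through the open mouth of the U-shaped aluminium corral, until all three lie wholly inside it. Slide them only, never pick one up or tip it on end, and leave the solder spool, the yellow spacer, the screwdriver and the marker pen where they are.

Things in the scene. Friction and masses are not known exactly. Their poses are not given: they have to be found in the camera images.
- corral: U-shaped aluminium fence bolted to the bench (it cannot move), three walls 25 mm high and 8 mm thick, no floor but a blue marking sheet flush with the bench. Inside 200 mm (along its y) by 100 mm (along its x). Origin: centre of the inside, at bench height. Its +x points from the open mouth (at x = -50 mm) to the back wall (inner face at x = +50 mm); z up. Outside, on each side wall, are two small bolting feet reaching 20 mm out, 10 mm high
- attenuator_1_centre (a point): finned black coaxial attenuator lying on the bench, 58 mm long over its bright metal ends, body 20 mm wide and high, about 60 g; the two attenuators look alike. This point: its middle, 10 mm above the bench; its y axis runs along its length
- attenuator_1_end_a (a point): the tip of that attenuator at its +y end, on its long axis (29 mm from the centre point)
- attenuator_1_end_b (a point): the tip of that attenuator at its -y end, on its long axis (29 mm from the centre point)
- attenuator_2_centre (a point): finned black coaxial attenuator lying on the bench, 58 mm long over its bright metal ends, body 20 mm wide and high, about 60 g; the two attenuators look alike. This point: its middle, 10 mm above the bench; its y axis runs along its length
- attenuator_2_end_a (a point): the tip of that attenuator at its +y end, on its long axis (29 mm from the centre point)
- attenuator_2_end_b (a point): the tip of that attenuator at its -y end, on its long axis (29 mm from the centre point)
- brass_adapter_centre (a point): brass coaxial adapter lying on the bench, 28 mm long, 11 mm wide, 10 mm high, with hexagonal middle, 12 g. This point: its middle, 5 mm above the bench; its y axis runs along its length
- brass_adapter_end_a (a point): the tip of that adapter at its +y end, on its long axis (14 mm from the centre point)
- brass_adapter_end_b (a point): the tip of that adapter at its -y end, on its long axis (14 mm from the centre point)
- solder_spool_centre (a point): bystander: black spool of solder standing on its flange, 54 mm across, 40 mm high, left of the parts; this point is its middle, 20 mm up
- yellow_spacer_centre (a point): bystander: yellow block-shaped printed spacer standing upright, 20 x 20 x 36 mm, just outside the corral's left (+y) wall; this point is its middle, 18 mm up
- screwdriver: bystander: screwdriver with red handle, 168 mm long, lying well to the right; origin at its middle, on the bench
- marker_pen: bystander: white marker pen with black cap, 135 mm long, lying to the left of the corral; origin at its middle, on the bench

How it is judged:
By the outcome, as a careful person would: the job done as asked, in the order asked, and still so for the second after the job is handed in, with the robot touching nothing.
It also fails if it takes over 67 s, if anything falls off the work surface, if the arm or the gripper's body presses on something with over 40 N, if the wrist force passes 120 N, or if a joint passes its speed limit or range.

## Robot

A 7-joint arm with a two-finger parallel gripper is mounted at the origin on the work surface; the furniture and walls round the work are solid. World frame = base frame: x ahead of the robot, y to its left, z up, the work surface at z = 0. Lengths are in mm, angles in rad, forces in N, time in s.
With the tool pointing down it reaches from about 400 to 850 mm from the base axis. Payload 4.5 kg.
Tool frame: the origin (TCP) lies between the finger pads; the fingertips stand 22 mm ahead of it and the grasp point (between the pads) lies 3 mm ahead of it; z points along the fingers, y is the direction in which the jaws open and shut (so a half turn about z gives the same grasp; the last joint's range is limited). The gripper opens to 88 mm and grips with 3 to 60 N. Pads are 18 mm wide; open, the fingers measure 123 mm over their backs; the gripper's body (75 mm by 187 mm) begins 45 mm behind the grasp point.
Start: joints at [-1.276, 0.689, -0.195, 1.565, 0.157, 0.902, -0.215], TCP at [161.137, 603.893, 260.743] pointing down, gripper open.
Joint ranges: [-3.01, 3.01], [-0.46, 2.08], [-1.47, 1.51], [0.13, 2.56], [-1, 4.14], [0.04, 2.09], [-2.66, 2.66]. Speed limits (rad/s): [2.57, 2.57, 3.14, 3.14, 3.14, 3.14, 3.14].

## Interface

Orientations are given as a rotation vector (axis times angle).
In Python, from rig import arm gives the robot as it stands.
- The arm moves only by the tool carry_out, never from a script. Its argument "motion" is a list of rows, each an object of numbers: "x", "y", "z": the shift along the tool's x, y, z in mm; "roll": the turn about the tool's z in rad. In form: [{"x": .., "y": .., "z": .., "roll": ..}, ...]. A call has 1 to 5 rows; each row is the pose to reach, as a shift and turn from the pose commanded when the call began, along the tool's axes at that moment; what a row does not reach only later rows make up. A row lasts 1/12 s, in which the tool goes at most 41.7 mm and 7.16 degrees, less where a joint would pass 70% of its speed; a pose out of reach is approached as far as the arm can. A call with a gripper value outside its range is refused whole. "claw" is the closure, from -1 (fully open) to 1 (shut), set as the call begins (left out, the last holds). The fingers move at their own pace and stop on an object; "squeeze" is the grip in N (left out, the last holds). Time passes only in rows, so rows that repeat a pose let the fingers close. It gives the time, the measured TCP pose, the force and the opening at its end, in the units of the state.
- arm.get_obs(): the state, without advancing time (a new reading comes with each control period).
- arm.read_camera(name): name is "scene" or "top" or "wrist"; returns (picture, depth): 400x640x3 uint8, red, green, blue; 400x640 float32, mm along the optical axis (not along the pixel's ray), 0 where there is no reading.
- arm.camera_model(name): a dict with "fx", "fy", "cx", "cy" (pixels), "cam_to_world" (4x4, takes a point from camera to world coordinates); the wrist camera has in their place "hand_eye" (4x4, takes a point from camera to tool coordinates, whose origin is the TCP and whose axes are the flange's). Camera axes: x right, y down, z forward; pixel columns grow to the right and rows downward; lengths in mm; the calibration is good to about 2 mm. A picture is of the moment at which its call begins: read the wrist's pose just before it. camera_model takes no time and is no camera call.
- arm.hand_in(): hands the job in, once; it reports no verdict.
The state is a dict: "time_s": time; "q": joint angles; "qd": joint speeds; "effort": joint torques, N m; "tool_pos": TCP position; "tcp_rot": TCP orientation; "contact_force": force on the tool from outside, world axes, zero at the start; "wrist_torque": the same for the moment, N m; "opening": finger opening in mm.
Only numpy, scipy, OpenCV 4.12 (cv2) and the standard library are available. Lean on these libraries where they do the work, as an engineer would, in place of code of your own. Each camera call takes 0.05 s, during which the arm holds its last target.

## Working session

There is one attempt and no reset: what is moved stays moved. The work goes in short steps, Python scripts to look and compute and a tool call to move; the robot and the scene stay as the last step left them, time stands still between calls to the robot, and variables do not carry over. Pictures are saved under pics/ and viewed, and the job is handed in when it is done.

Besides the shell and the picture viewer there is one more tool, called after "Call:" as name([rows], argument=value, ...), one row to a line, values as JSON. carry_out: Moves the arm, as the interface text tells. Its arguments: {"type":"object","properties":{"motion":{"type":"array"},"claw":{"type":"number"},"squeeze":{"type":"number"}},"required":["motion"]}

```bash
mkdir -p pics; ls; python3 - <<'E'
from rig import arm
import cv2,numpy as np
o=arm.get_obs();print({k:np.round(v,3) for k,v in o.items()})
for n in("scene","top"):
    p,d=arm.read_camera(n);cv2.imwrite(f"pics/{n}0.png",p[:,:,::-1]);np.save(f"pics/{n}0.npy",d)
    m=arm.camera_model(n);print(n,{k:np.round(v,3) for k,v in m.items()})
E
```

```text
pics
{'time_s': np.float64(0.0), 'q': array([-1.276,  0.69 , -0.195,  1.566,  0.157,  0.902, -0.215]), 'qd': array([-0.   , -0.   , -0.001, -0.002, -0.   , -0.   ,  0.   ]), 'effort': array([ 1.0000e-03, -5.2757e+01, -1.2670e+00, -1.5343e+01, -5.3000e-02,
        7.0000e-03,  0.0000e+00]), 'tool_pos': array([161.059, 603.276, 259.892]), 'tcp_rot': array([-4.080e-01, -3.115e+00,  3.000e-03]), 'contact_force': array([-0.117, -0.452,  0.589]), 'wrist_torque': array([ 0.022, -0.004,  0.035]), 'opening': np.float64(87.909)}
scene {'fx': np.float64(377.693), 'fy': np.float64(377.693), 'cx': np.float64(322.279), 'cy': np.float64(203.188), 'cam_to_world': array([[-4.48000e-01, -4.65000e-01,  7.64000e-01, -3.49158e+02],
       [-8.94000e-01,  2.24000e-01, -3.87000e-01,  6.11047e+02],
       [ 9.00000e-03, -8.56000e-01, -5.16000e-01,  5.94136e+02],
       [ 0.00000e+00,  0.00000e+00,  0.00000e+00,  1.00000e+00]])}
top {'fx': np.float64(459.324), 'fy': np.float64(459.324), 'cx': np.float64(320.665), 'cy': np.float64(198.97), 'cam_to_world': array([[-2.100000e-02, -9.940000e-01,  1.080000e-01,  3.301220e+02],
       [-1.000000e+00,  2.000000e-02, -1.100000e-02,  1.972090e+02],
       [ 9.000000e-03, -1.080000e-01, -9.940000e-01,  1.329453e+03],
       [ 0.000000e+00,  0.000000e+00,  0.000000e+00,  1.000000e+00]])}
```

View pics/top0.png

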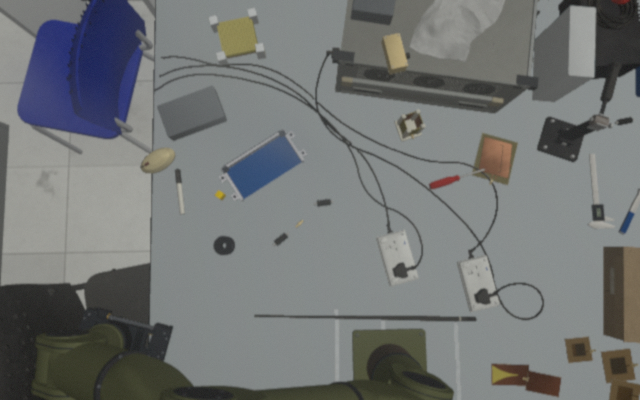

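View pics/scene0.png

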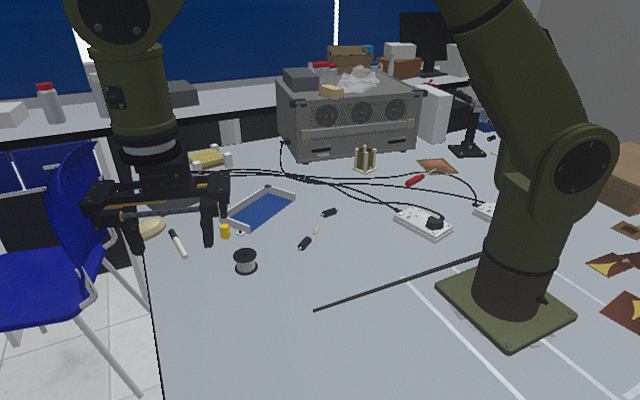

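The top view shows the corral at about (262,165) with its mouth toward the lower right. The attenuators are at (281,239) and (323,203), the adapter at (300,223), the spool at (224,245), the spacer at (220,195) and the marker at (180,190). Next I'll measure them.

```bash
cat > h.py <<'E'
import numpy as np,cv2
from rig import arm
def ray(n,u,v,z):
    m=arm.camera_model(n);T=np.array(m["cam_to_world"])
    d=T[:3,:3]@np.array([(u-m["cx"])/m["fx"],(v-m["cy"])/m["fy"],1.]);o=T[:3,3]
    return (o+d*(z-o[2])/d[2])[:2]
def proj(n,P):
    m=arm.camera_model(n);T=np.linalg.inv(np.array(m["cam_to_world"]))
    c=T[:3,:3]@np.array(P,float)+T[:3,3];return c[0]/c[2]*m["fx"]+m["cx"],c[1]/c[2]*m["fy"]+m["cy"]
E
python3 - <<'E'
from h import *
p=cv2.imread("pics/top0.png");s=p[120:270,160:360]
cv2.imwrite("pics/topz.png",cv2.resize(s,None,fx=4,fy=4,interpolation=cv2.INTER_CUBIC))
hsv=cv2.cvtColor(p,cv2.COLOR_BGR2HSV);g=cv2.cvtColor(p,cv2.COLOR_BGR2GRAY)
H,S,V=cv2.split(hsv)
roi=np.zeros_like(g);roi[120:270,160:360]=255
masks={"dark":((V<75)&(roi>0),10),"blue":((H>100)&(H<125)&(S>130)&(roi>0),0),"yellow":((H>15)&(H<35)&(S>80)&(roi>0),5)}
for k,(m,z) in masks.items():
    n,l,st,c=cv2.connectedComponentsWithStats(m.astype(np.uint8))
    for i in range(1,n):
        if st[i,4]<4: continue
        ys,xs=np.where(l==i);pts=np.array([ray("top",x,y,z) for x,y in zip(xs,ys)],np.float32)
        r=cv2.minAreaRect(pts)
        print(k,st[i],np.round(c[i],1),"rect",np.round(r[0],1),np.round(r[1],1),round(r[2],1),"mean",np.round(pts.mean(0),1), "box",np.round(cv2.boxPoints(r)).tolist() if k=="blue" else "")
E
```

```text
dark [322 120  17  14  49] [329.  124.8] rect [687.  150.5] [60.7 10.6] 43.1 mean [692.2 153.4] box 
dark [171 130  26  10  70] [181.6 134.4] rect [672.6 579.4] [10.5 75.2] 18.0 mean [671.5 585.3] box 
dark [342 137   4   6  15] [343.7 139.5] rect [647.3 111.8] [ 8.8 14.9] 88.5 mean [647.3 111.3] box 
dark [347 143   4   3   8] [348.9 144.2] rect [632.3  96.6] [5.6 9.3] 17.6 mean [632.8  96.5] box 
dark [176 170   5  12  41] [177.9 175.4] rect [549.5 595. ] [33.3 10.4] 7.7 mean [550.1 594.8] box 
dark [318 200  12   5  45] [323.6 202.4] rect [464.3 174.4] [31.8 11.6] 88.9 mean [463.2 174.3] box 
dark [275 234  12  10  54] [280.5 238.8] rect [360.9 299.9] [12.5 34.6] 38.7 mean [361.  299.7] box 
dark [214 237  20  17 265] [223.7 245.1] rect [346.7 462.3] [54.4 45.4] 88.8 mean [346.3 461.8] box 
blue [230 161  49  35 838] [250.8 177.4] rect [555.4 379.1] [ 90.5 117.7] 33.0 mean [541.7 385.3] box [[485.0, 404.0], [550.0, 305.0], [625.0, 354.0], [561.0, 453.0]]
yellow [215 190  10  10  63] [219.7 194.5] rect [492.9 474.3] [26.3 20.7] 62.4 mean [492.5 474.8] box
```

View pics/topz.png

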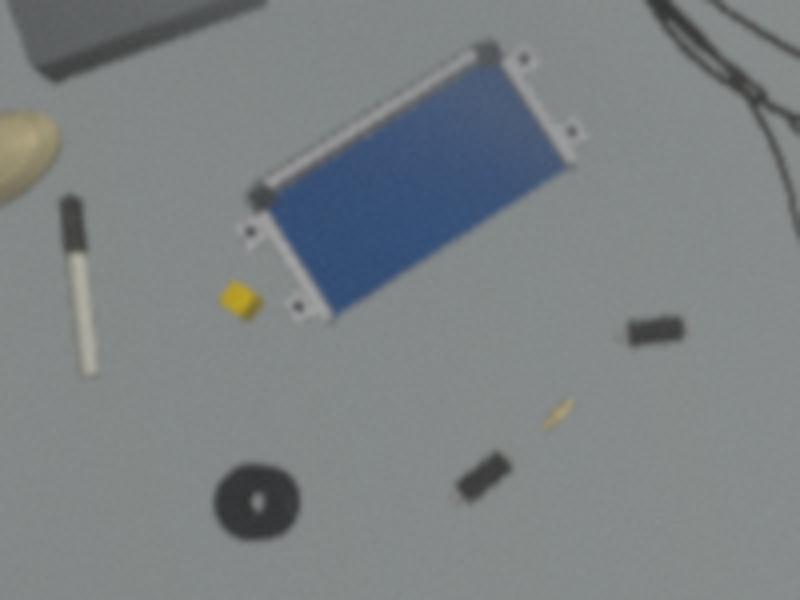

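The enlarged crop shows the blue mouth corners at about (335,315) and (568,163). Attenuator A is at (484,477), B at (655,330) and the adapter at (559,413). I'll fit the corral frame and check it by overlaying it in both views.

```bash
cat >> h.py <<'E'
def z2o(p): return ((p[0]+.5)/4-.5+160,(p[1]+.5)/4-.5+120)
E
python3 - <<'E'
from h import *
L=ray("top",*z2o((333,317)),0);R=ray("top",*z2o((569,164)),0)
print("mouth",L,R,np.linalg.norm(L-R))
# top-of-wall outer back corners (dark corner posts)
for q in((262,196),(487,53)):print("post",ray("top",*z2o(q),25))
y=(L-R)/np.linalg.norm(L-R);x=np.array([y[1],-y[0]]);C=(L+R)/2+50*x
print("C",C,"th",np.degrees(np.arctan2(x[1],x[0])))
p=cv2.imread("pics/top0.png");hsv=cv2.cvtColor(p,cv2.COLOR_BGR2HSV)
H,S,V=cv2.split(hsv);m=((H>100)&(H<125)&(S>90)).astype(np.uint8);m[:120]=0;m[:, :200]=0;m[270:]=0
n,l,st,c=cv2.connectedComponentsWithStats(m);i=1+st[1:,4].argmax()
ys,xs=np.where(l==i);pts=np.array([ray("top",a,b,0) for a,b in zip(xs,ys)],np.float32);r=cv2.minAreaRect(pts)
print("blue",st[i],r,cv2.boxPoints(r))
A={"attA":((458,499),(513,453),10),"attB":((622,334),(688,326),10),"adp":((545,429),(574,400),5)}
for k,(a,b,z) in A.items():
    a=ray("top",*z2o(a),z);b=ray("top",*z2o(b),z);mid=(a+b)/2
    print(k,mid,"len",np.linalg.norm(a-b),"ang",np.degrees(np.arctan2(*(a-b)[::-1])),"corral",x@(mid-C),y@(mid-C))
for n in("top","scene"):
    im=cv2.imread(f"pics/{n}0.png");f=4
    im=cv2.resize(im,None,fx=f,fy=f,interpolation=cv2.INTER_CUBIC)
    for z,col in((0,(0,0,255)),(25,(0,255,0))):
        P=[C+x*a+y*b for a,b in((-50,-100),(50,-100),(50,100),(-50,100))]
        q=np.array([[ (v+.5)*f-.5 for v in proj(n,[*w,z])] for w in P]).round().astype(int)
        cv2.polylines(im,[q],False,col,1)
    o=(160,120) if n=="top" else (180,160)
    cv2.imwrite(f"pics/{n}ov.png",im[o[1]*4:o[1]*4+500,o[0]*4:o[0]*4+800])
E
```

```text
mouth [479.07584759 408.42908192] [588.65807253 235.13839684] 205.03152332691587
post [564.69170065 455.12299042]
post [666.60850558 292.49896816]
C [576.12648246 348.50700202] th 32.30765343843462Traceback (most recent call last):
  File "<stdin>", line 11, in <module>
  File "h.py", line 4, in ray
    m=arm.camera_model(n);T=np.array(m["cam_to_world"])
ValueError: time passes only in moves, steps and waits
```

```bash
cat > h.py <<'E'
import numpy as np,cv2
from rig import arm
M={n:arm.camera_model(n) for n in("scene","top","wrist")}
def ray(n,u,v,z,T=None):
    m=M[n];T=np.array(m["cam_to_world"]) if T is None else T
    d=T[:3,:3]@np.array([(u-m["cx"])/m["fx"],(v-m["cy"])/m["fy"],1.]);o=T[:3,3]
    return (o+d*(z-o[2])/d[2])[:2]
def proj(n,P,T=None):
    m=M[n];T=np.linalg.inv(np.array(m["cam_to_world"]) if T is None else T)
    c=T[:3,:3]@np.array(P,float)+T[:3,3];return c[0]/c[2]*m["fx"]+m["cx"],c[1]/c[2]*m["fy"]+m["cy"]
def z2o(p): return ((p[0]+.5)/4-.5+160,(p[1]+.5)/4-.5+120)
E
python3 - <<'E'
from h import *
L=ray("top",*z2o((333,317)),0);R=ray("top",*z2o((569,164)),0)
y=(L-R)/np.linalg.norm(L-R);x=np.array([y[1],-y[0]]);C=(L+R)/2+50*x
A={"attA":((458,499),(513,453),10),"attB":((622,334),(688,326),10),"adp":((545,429),(574,400),5)}
for k,(a,b,z) in A.items():
    a=ray("top",*z2o(a),z);b=ray("top",*z2o(b),z);mid=(a+b)/2
    print(k,mid,"len",np.linalg.norm(a-b),"ang",np.degrees(np.arctan2(*(a-b)[::-1])),"corral",x@(mid-C),y@(mid-C))
print("spool top",ray("top",*z2o((258,502)),40), "spacer",ray("top",*z2o((237,294)),36))
for n in("top","scene"):
    im=cv2.imread(f"pics/{n}0.png");f=4
    im=cv2.resize(im,None,fx=f,fy=f,interpolation=cv2.INTER_CUBIC)
    for z,col in((0,(0,0,255)),(25,(0,255,0))):
        P=[C+x*a+y*b for a,b in((-50,-100),(50,-100),(50,100),(-50,100))]
        q=np.array([[ (v+.5)*f-.5 for v in proj(n,[*w,z])] for w in P]).round().astype(int)
        cv2.polylines(im,[q],False,col,1)
    o=(160,120) if n=="top" else (180,160)
    cv2.imwrite(f"pics/{n}ov.png",im[o[1]*4:o[1]*4+500,o[0]*4:o[0]*4+800])
E
```

```text
attA [361.41737124 298.23184655] len 50.951949922199184 ang 128.8620901711768 corral -208.34041360947492 72.26247821952842
attB [463.89856168 174.79197716] len 48.01130692815897 ang 95.80118217377265 corral -187.69861132670437 -86.8403556543465
adp [404.58920748 244.84266967] len 29.48815537622425 ang 133.9764703645764 corral -200.38664990519104 4.064609522025819
spool top [345.89687487 454.60217106] spacer [492.76816442 470.49597355]
```

View pics/topov.png

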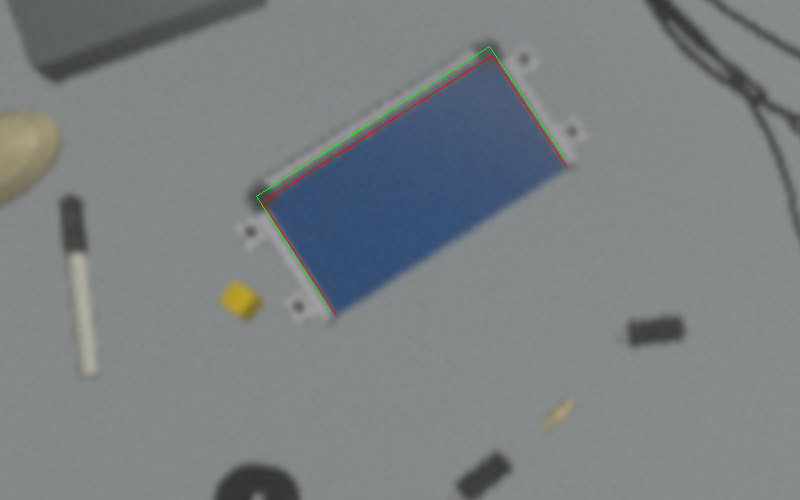

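View pics/sceneov.png

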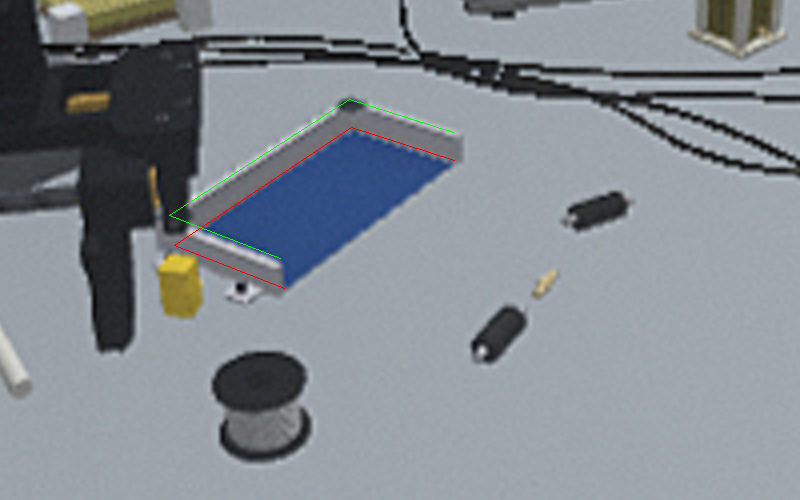

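The overlay matches in both views: C≈(576,348), heading 32.3°. In the corral frame, attenuator A is at (-208,72), the adapter at (-200,4) and attenuator B at (-188,-87). I'll move over behind attenuator A and look with the wrist camera.

Call:
carry_out([
  {"x": -240, "y": -277, "z": 0, "roll": -0.82},
  {"x": -240, "y": -277, "z": 0, "roll": -0.82},
  {"x": -240, "y": -277, "z": 0, "roll": -0.82},
  {"x": -240, "y": -277, "z": 0, "roll": -0.82},
  {"x": -240, "y": -277, "z": 0, "roll": -0.82},
], claw=0.545, squeeze=10)

```text
time_s: 0.52
tool_pos: [252.7, 414.5, 260.4]
tcp_rot: [0.58, -3.088, 0.001]
contact_force: [1.3, 0.2, -0.6]
opening: 57.0
```

```bash
cat >> h.py <<'E'
from scipy.spatial.transform import Rotation as Ro
C=np.array([576.1,348.5]);TH=np.radians(32.3)
X=np.array([np.cos(TH),np.sin(TH)]);Y=np.array([-X[1],X[0]])
def w2c(p): p=np.asarray(p)-C;return np.array([X@p,Y@p])
def c2w(a,b): return C+a*X+b*Y
def pose():
    o=arm.get_obs();return np.array(o["tool_pos"]),Ro.from_rotvec(o["tcp_rot"]).as_matrix(),o
def shift(xy,z,head=None):
    """tool shift to world xy,z ; head=push heading deg (tool -x)"""
    p,R,o=pose();d=R.T@(np.array([*xy,z])-p)
    h=np.degrees(np.arctan2(-R[1,0],-R[0,0]));r=0 if head is None else -np.radians((head-h+180)%360-180)
    print("t",round(float(o["time_s"]),2),"tcp",p.round(1),"corral",w2c(p[:2]).round(1),"head",round(h,1),"F",np.round(o["contact_force"],1),"op",round(float(o["opening"]),1),"q7",round(o["q"][6],2),"-> shift",d.round(1),"roll",round(r,3))
E
python3 -c "
from h import *
shift(c2w(-255,73),260,32.3)"
```

```text
t 0.52 tcp [252.7 414.5 260.4] corral [-238.   228.6] head 21.3 F [ 1.3  0.2 -0.6] op 57.0 q7 0.49 -> shift [ -13.1 -155.9    0.5] roll -0.193
```

Call:
carry_out([
  {"x": -13, "y": -156, "z": 0, "roll": -0.19},
  {"x": -13, "y": -156, "z": 0, "roll": -0.19},
  {"x": -13, "y": -156, "z": 0, "roll": -0.19},
  {"x": -13, "y": -156, "z": 0, "roll": -0.19},
  {"x": -13, "y": -156, "z": 0, "roll": -0.19},
])

```text
time_s: 0.93
tool_pos: [322.4, 267.6, 259.9]
tcp_rot: [0.843, -3.024, 0.011]
contact_force: [-0.0, -0.3, -0.1]
opening: 23.2
```

```bash
python3 - <<'E'
from h import *
shift(c2w(-255,73),150,32.3)
p,R,o=pose();im,d=arm.read_camera("wrist");cv2.imwrite("pics/w1.png",im[:,:,::-1])
np.savez("pics/w1.npz",p=p,R=R,d=d);print(M["wrist"])
E
```

```text
t 0.93 tcp [322.4 267.6 259.9] corral [-257.6   67.2] head 31.1 F [-0.  -0.3 -0.1] op 23.2 q7 0.9 -> shift [ -3.    6.6 109.9] roll -0.02
{'fx': 290.91634091580204, 'fy': 290.91634091580204, 'cx': 317.6688642233181, 'cy': 201.74751796152543, 'hand_eye': array([[ 1.37263726e-04, -9.54683886e-01, -2.97621669e-01,
         7.71383699e+01],
       [ 9.99999988e-01,  1.07768793e-04,  1.15511060e-04,
         4.65817205e-01],
       [-7.82022197e-05, -2.97621682e-01,  9.54683889e-01,
        -1.23858570e+02],
       [ 0.00000000e+00,  0.00000000e+00,  0.00000000e+00,
         1.00000000e+00]])}
```

View pics/w1.png

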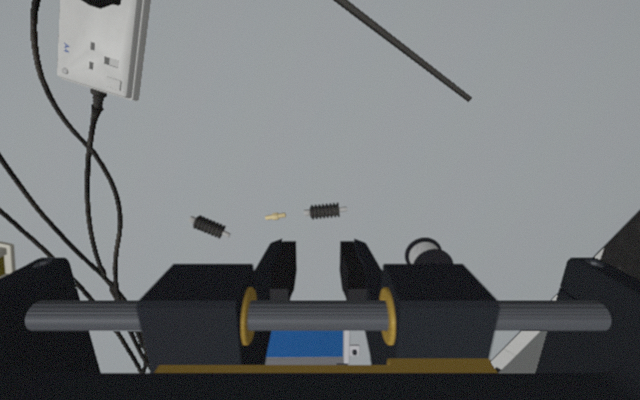

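The wrist view shows attenuator A at about (325,211), the adapter at (276,216) and attenuator B at (210,227). I'll measure their ends by ray casting.

```bash
python3 - <<'E'
from h import *
W=np.load("pics/w1.npz");T=np.eye(4);T[:3,:3]=W["R"];T[:3,3]=W["p"];T=T@M["wrist"]["hand_eye"]
im=cv2.imread("pics/w1.png");cv2.imwrite("pics/w1z.png",cv2.resize(im[195:245,180:360],None,fx=4,fy=4,interpolation=cv2.INTER_CUBIC))
g=im.max(2);hsv=cv2.cvtColor(im,cv2.COLOR_BGR2HSV)
m=np.zeros_like(g);m[195:242,180:360]=1
for nm,mk,z in(("att",(g<90),10),("ad",(hsv[...,1]>60)&(hsv[...,0]<35)&(hsv[...,0]>8),5)):
    n,l,st,c=cv2.connectedComponentsWithStats((mk&(m>0)).astype(np.uint8))
    for i in range(1,n):
        if st[i,4]<25: continue
        ys,xs=np.where(l==i);P=np.array([ray("wrist",a,b,z,T) for a,b in zip(xs,ys)],np.float32);r=cv2.minAreaRect(P)
        Q=P-P.mean(0);v=np.linalg.svd(Q,full_matrices=False)[2][0]
        print(nm,st[i],c[i].round(),"ctr",np.round(r[0],1),np.round(r[1],1),"ang",np.degrees(np.arctan2(v[1],v[0]))%180,"corral",w2c(r[0]).round(1))
for k,a,b,z in(("A",(304,212),(347.5,209.5),10),("ad",(264.5,217),(287.5,214.5),5),("B",(191,218),(230,236),10)):
    a=ray("wrist",*a,z,T);b=ray("wrist",*b,z,T);print(k,(a+b)/2,np.linalg.norm(a-b),np.degrees(np.arctan2(*(b-a)[::-1]))%180,w2c((a+b)/2))
E
```

```text
att [310 204  29  15 333] [324. 211.] ctr [361.8 300.1] [18.2 38.9] ang 126.9748 corral [-207.    73.6]
att [194 216  31  22 384] [208. 226.] ctr [464.5 175.5] [20.1 41.1] ang 96.70181 corral [-186.8  -86.6]
ad [266 213  19   7  75] [275. 216.] ctr [405.2 247.2] [ 7.9 25.8] ang 130.54118 corral [-198.5    5.7]
A [360.95373795 302.44329697] 59.14665546961521 124.7482461599539 [-206.46543134   76.03393735]
ad [404.32667162 248.40282503] 32.25613570814299 127.82362736869437 [-198.68059905    7.17915997]
B [464.02193092 178.77851157] 57.78661313598799 93.66437153391284 [-185.42639022  -83.56991692]
```

View pics/w1z.png

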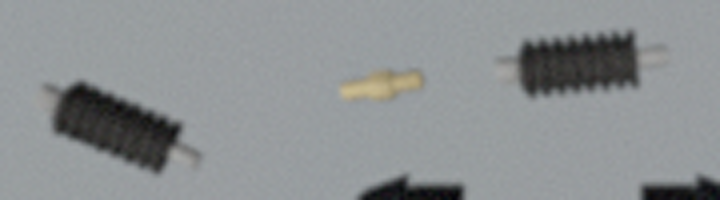

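Call:
carry_out([
  {"x": -8, "y": 8, "z": 40, "roll": -0.02},
  {"x": -8, "y": 8, "z": 80, "roll": -0.02},
  {"x": -8, "y": 8, "z": 120, "roll": -0.02},
  {"x": -8, "y": 8, "z": 160, "roll": -0.02},
  {"x": -8, "y": 8, "z": 200, "roll": -0.02},
])

```text
time_s: 1.4
tool_pos: [324.1, 287.7, 82.4]
tcp_rot: [-0.892, 3.009, -0.009]
contact_force: [-0.0, -0.1, -0.1]
opening: 20.1
```

Call:
carry_out([
  {"z": 12},
  {"z": 22},
  {"z": 30},
  {"z": 33},
  {"z": 33},
])

```text
invalid input at $.motion[0]: expected keys x, y, z, roll
```

```bash
python3 -c "
from h import *
shift(c2w(-250,75),27,32.3)"
```

```text
t 1.4 tcp [324.1 287.7  82.4] corral [-245.5   83.2] head 33.0 F [-0.  -0.1 -0.1] op 20.1 q7 0.44 -> shift [ 4.7 -7.8 55.5] roll 0.013
```

Call:
carry_out([
  {"x": 4, "y": -6, "z": 8, "roll": 0},
  {"x": 4, "y": -6, "z": 16, "roll": 0},
  {"x": 4, "y": -6, "z": 24, "roll": 0},
  {"x": 4, "y": -6, "z": 30, "roll": 0},
  {"x": 4, "y": -6, "z": 30, "roll": 0},
])

```text
time_s: 1.82
tool_pos: [326.0, 281.4, 56.3]
tcp_rot: [-0.89, 3.006, -0.006]
contact_force: [-0.2, -0.1, 0.3]
opening: 19.9
```

```bash
python3 -c "
from h import *
shift(c2w(-250,75),27,32.3)"
```

```text
t 1.82 tcp [326.  281.4  56.3] corral [-247.3   76.9] head 33.0 F [-0.2 -0.1  0.3] op 19.9 q7 -0.36 -> shift [ 2.9 -1.7 29.3] roll 0.012
```

Call:
carry_out([
  {"x": 2, "y": -2, "z": 10, "roll": 0.01},
  {"x": 2, "y": -2, "z": 20, "roll": 0.01},
  {"x": 2, "y": -2, "z": 29, "roll": 0.01},
  {"x": 2, "y": -2, "z": 29, "roll": 0.01},
  {"x": 2, "y": -2, "z": 29, "roll": 0.01},
])

```text
time_s: 2.23
tool_pos: [325.5, 277.7, 27.6]
tcp_rot: [-0.873, 3.012, -0.007]
contact_force: [-0.2, -0.4, 0.5]
opening: 20.0
```

```bash
python3 -c "
from h import *
shift(c2w(-250,75),27,32.3);print(np.round(arm.get_obs()['q'],2))"
```

```text
t 2.23 tcp [325.5 277.7  27.6] corral [-249.6   74.1] head 32.3 F [-0.2 -0.4  0.5] op 20.0 q7 -0.51 -> shift [0.4 0.9 0.6] roll 0.001
[-0.61  0.96 -0.33  2.28  1.82  0.29 -0.51]
```

Call:
carry_out([
  {"x": -12, "y": -1, "z": 0, "roll": 0},
  {"x": -24, "y": -2, "z": 0, "roll": 0},
  {"x": -36, "y": -3, "z": 0, "roll": 0},
  {"x": -48, "y": -4, "z": 0, "roll": 0},
  {"x": -60, "y": -5, "z": 0, "roll": 0},
])

```text
time_s: 2.65
tool_pos: [377.7, 304.7, 28.8]
tcp_rot: [-0.881, 3.01, -0.016]
contact_force: [0.3, -0.5, -2.0]
opening: 20.1
```

```bash
python3 - <<'E'
from h import *
shift(c2w(-190,69),27,32.3)
p,d=arm.read_camera("top");cv2.imwrite("pics/t2.png",cv2.resize(p[120:270,160:360,::-1],None,fx=4,fy=4,interpolation=cv2.INTER_CUBIC))
E
```

```text
t 2.65 tcp [377.7 304.7  28.8] corral [-191.1   69. ] head 32.7 F [ 0.3 -0.5 -2. ] op 20.1 q7 0.19 -> shift [-1.1 -0.   1.8] roll 0.006
```

View pics/t2.png

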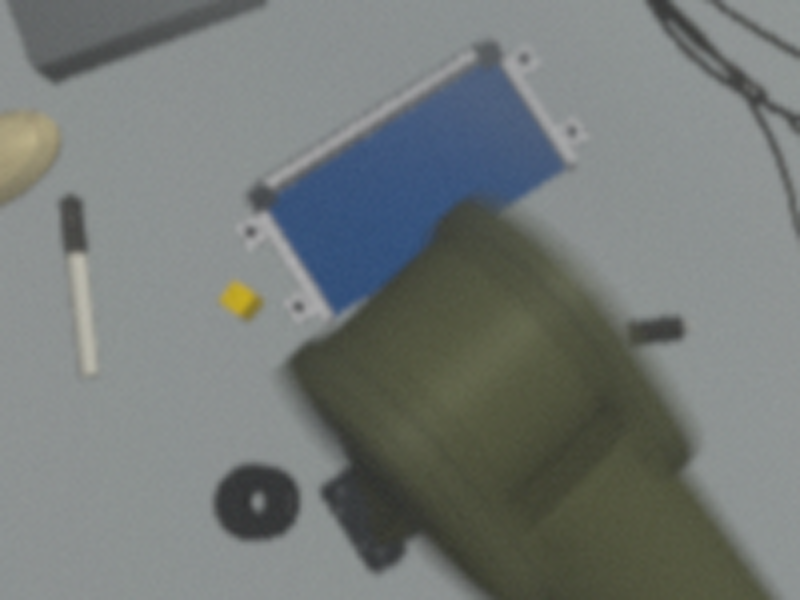

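The top view is hidden by the arm, and the spool is untouched. I'll carry on and check with the scene camera.

Call:
carry_out([
  {"x": -12, "y": -1, "z": 1, "roll": 0},
  {"x": -24, "y": -2, "z": 1, "roll": 0},
  {"x": -36, "y": -3, "z": 1, "roll": 0},
  {"x": -48, "y": -4, "z": 1, "roll": 0},
  {"x": -60, "y": -5, "z": 1, "roll": 0},
])

```text
time_s: 3.12
tool_pos: [433.3, 333.0, 28.1]
tcp_rot: [-0.871, 3.01, -0.007]
contact_force: [-0.5, 0.3, -0.0]
opening: 19.8
```

```bash
cat >> h.py <<'E'
def scene(name,o=(150,150)):
    p,d=arm.read_camera("scene");cv2.imwrite(f"pics/{name}.png",cv2.resize(p[o[1]:o[1]+130,o[0]:o[0]+200,::-1],None,fx=4,fy=4,interpolation=cv2.INTER_CUBIC))
E
python3 - <<'E'
from h import *
shift(c2w(-130,64),27,32.3)
scene("s3")
E
```

```text
t 3.12 tcp [433.3 333.   28.1] corral [-129.    63.2] head 32.3 F [-0.5  0.3 -0. ] op 19.8 q7 0.44 -> shift [1.  0.8 1.1] roll -0.0
```

View pics/s3.png

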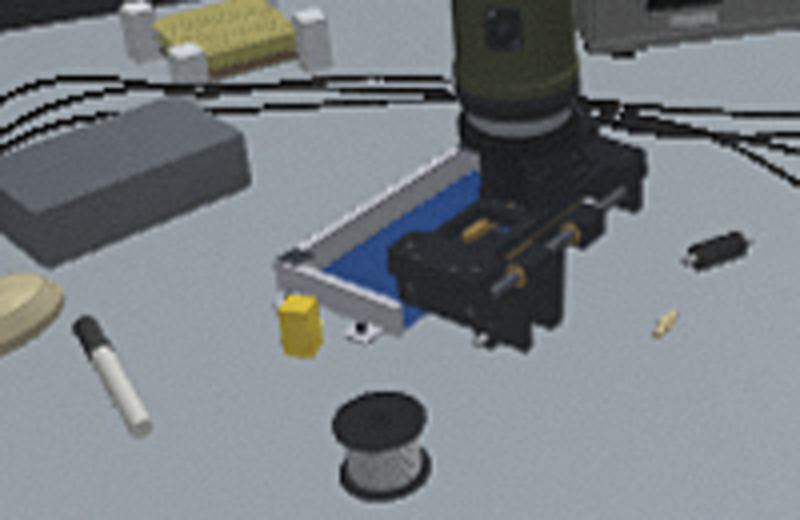

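The attenuator's end, at about (483,340), is riding ahead of the fingers and everything else is unmoved. I'll keep pushing.

Call:
carry_out([
  {"x": -12, "y": -1, "z": 0, "roll": 0},
  {"x": -24, "y": -2, "z": 0, "roll": 0},
  {"x": -36, "y": -3, "z": 0, "roll": 0},
  {"x": -48, "y": -4, "z": 0, "roll": 0},
  {"x": -60, "y": -5, "z": 0, "roll": 0},
])

```text
time_s: 3.58
tool_pos: [486.3, 360.5, 28.1]
tcp_rot: [-0.872, 3.01, -0.009]
contact_force: [0.3, -0.4, -0.9]
opening: 19.9
```

Call:
carry_out([
  {"x": -12, "y": 0, "z": 0, "roll": 0},
  {"x": -24, "y": 0, "z": 0, "roll": 0},
  {"x": -36, "y": 0, "z": 0, "roll": 0},
  {"x": -48, "y": 0, "z": 0, "roll": 0},
  {"x": -58, "y": 0, "z": 0, "roll": 0},
])

```text
time_s: 4.0
tool_pos: [535.7, 391.8, 28.2]
tcp_rot: [-0.872, 3.009, -0.01]
contact_force: [0.4, -0.1, -0.5]
opening: 20.0
```

```bash
python3 - <<'E'
from h import *
shift(c2w(-10,58),27,32.3)
scene("s4")
E
```

```text
t 4.0 tcp [535.7 391.8  28.2] corral [-11.1  58.2] head 32.3 F [ 0.4 -0.1 -0.5] op 20.0 q7 0.75 -> shift [-1.  -0.2  1.2] roll 0.0
```

View pics/s4.png

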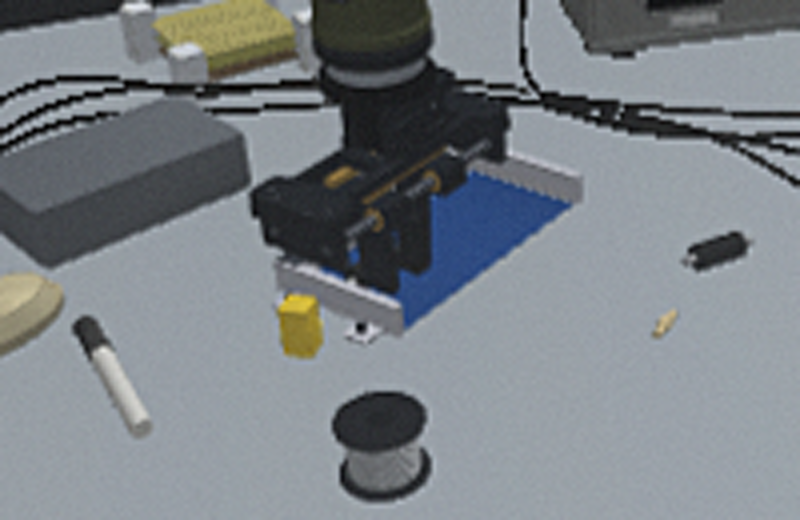

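Call:
carry_out([
  {"x": 12, "y": 0, "z": 0, "roll": 0},
  {"x": 15, "y": 0, "z": -10, "roll": 0},
  {"x": 15, "y": 0, "z": -40, "roll": 0},
  {"x": 30, "y": -10, "z": -70, "roll": 0},
  {"x": 60, "y": -30, "z": -80, "roll": 0},
])

```text
time_s: 4.47
tool_pos: [501.1, 340.3, 113.1]
tcp_rot: [-0.873, 3.001, 0.005]
contact_force: [0.3, 0.5, 1.1]
opening: 19.9
```

Call:
carry_out([
  {"x": 164, "y": -114, "z": 0, "roll": -0.087},
  {"x": 164, "y": -114, "z": 0, "roll": -0.087},
  {"x": 164, "y": -114, "z": 0, "roll": -0.087},
  {"x": 164, "y": -114, "z": 0, "roll": -0.087},
  {"x": 164, "y": -114, "z": 0, "roll": -0.087},
])

```text
time_s: 4.88
tool_pos: [420.0, 146.6, 109.3]
tcp_rot: [-1.001, 2.973, -0.011]
contact_force: [1.2, 0.6, -0.4]
opening: 19.8
```

```bash
python3 - <<'E'
from h import *
shift(c2w(-235,-86),27,37.3)
p,R,o=pose();im,d=arm.read_camera("wrist");cv2.imwrite("pics/w5.png",im[:,:,::-1])
scene("s5")
E
```

```text
t 4.88 tcp [420.  146.6 109.3] corral [-239.8  -87.3] head 37.2 F [ 1.2  0.6 -0.4] op 19.8 q7 0.66 -> shift [-4.7  1.6 82.3] roll -0.002
```

View pics/s5.png

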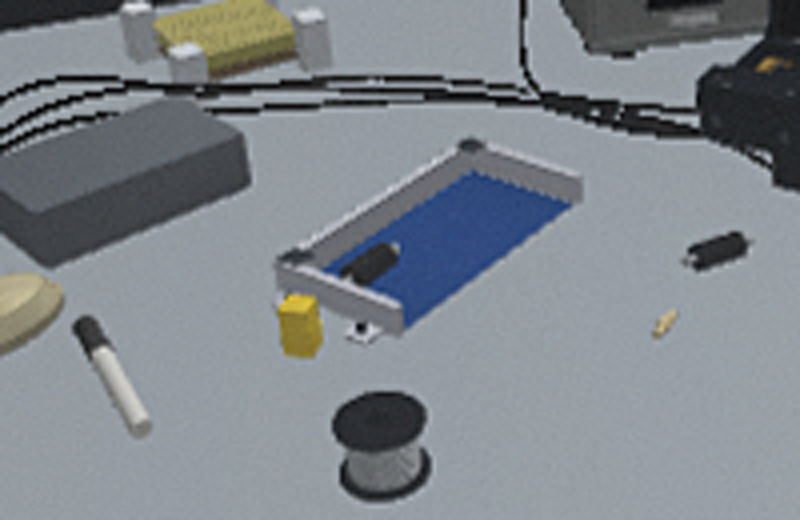

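View pics/w5.png

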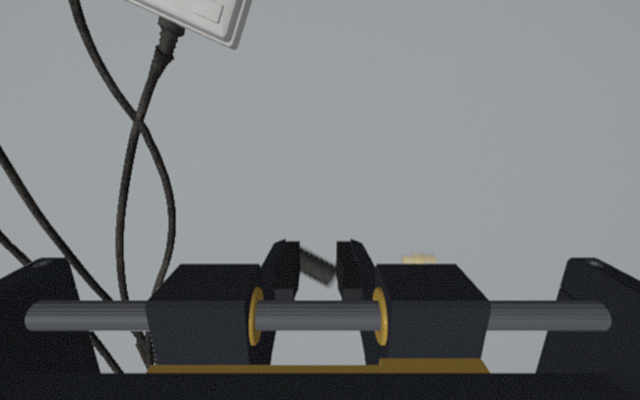

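Attenuator A now lies well inside the corral, at about (370,262) in the scene view. I'm lowering behind attenuator B.

Call:
carry_out([
  {"x": 0, "y": 0, "z": 20, "roll": 0},
  {"x": 0, "y": 0, "z": 42, "roll": 0},
  {"x": 0, "y": 0, "z": 62, "roll": 0},
  {"x": 0, "y": 0, "z": 75, "roll": 0},
  {"x": 0, "y": 0, "z": 78, "roll": 0},
])

```text
time_s: 5.4
tool_pos: [422.3, 150.6, 29.3]
tcp_rot: [-1.006, 2.971, -0.009]
contact_force: [0.3, 1.2, 0.6]
opening: 19.5
```

```bash
python3 - <<'E'
from h import *
shift(c2w(-235,-86),27,37.3)
E
```

```text
t 5.4 tcp [422.3 150.6  29.3] corral [-235.7  -85.1] head 37.4 F [0.3 1.2 0.6] op 19.5 q7 0.16 -> shift [-0.6 -0.9  2.3] roll 0.002
```

Call:
carry_out([
  {"x": -12, "y": 0, "z": 2, "roll": 0},
  {"x": -24, "y": 0, "z": 2, "roll": 0},
  {"x": -34, "y": 0, "z": 2, "roll": 0},
  {"x": -44, "y": 1, "z": 2, "roll": 0},
  {"x": -54, "y": 2, "z": 2, "roll": 0},
])

```text
time_s: 5.82
tool_pos: [465.0, 185.0, 29.7]
tcp_rot: [-1.002, 2.97, -0.008]
contact_force: [0.3, 0.1, -0.7]
opening: 20.1
```

```bash
python3 - <<'E'
from h import *
shift(c2w(-180,-78),27,37.3)
scene("s6",(200,150))
E
```

```text
t 5.82 tcp [465.  185.   29.7] corral [-181.3  -78.8] head 37.3 F [ 0.3  0.1 -0.7] op 20.1 q7 0.62 -> shift [-1.3  0.7  2.7] roll -0.0
```

View pics/s6.png

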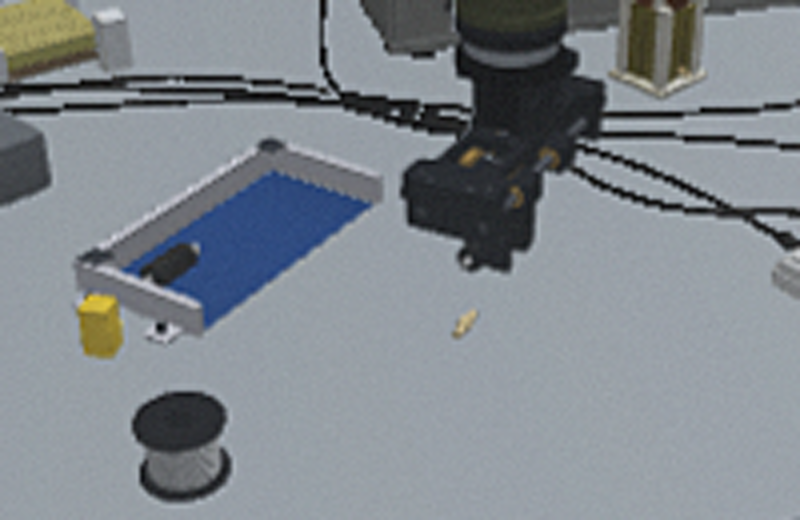

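```bash
python3 - <<'E'
from h import *
print(w2c(ray("scene",316.6,214.2,10)), w2c(ray("scene",200+188/4,150+262/4,14)))
E
```

```text
[-163.52074755  -55.02111182] [-4.15162772 59.40797492]
```

Call:
carry_out([
  {"x": -12, "y": 1, "z": 2, "roll": 0},
  {"x": -24, "y": 2, "z": 2, "roll": 0},
  {"x": -36, "y": 3, "z": 2, "roll": 0},
  {"x": -48, "y": 4, "z": 2, "roll": 0},
  {"x": -60, "y": 5, "z": 2, "roll": 0},
])

```text
time_s: 6.28
tool_pos: [509.4, 224.7, 27.6]
tcp_rot: [-1.002, 2.971, -0.008]
contact_force: [-0.4, 0.0, -0.1]
opening: 20.1
```

```bash
python3 - <<'E'
from h import *
shift(c2w(-120,-68),27,37.3)
scene("s7",(200,150))
E
```

```text
t 6.28 tcp [509.4 224.7  27.6] corral [-122.5  -69. ] head 37.3 F [-0.4  0.  -0.1] op 20.1 q7 0.79 -> shift [-2.6  0.8  0.6] roll -0.0
```

View pics/s7.png

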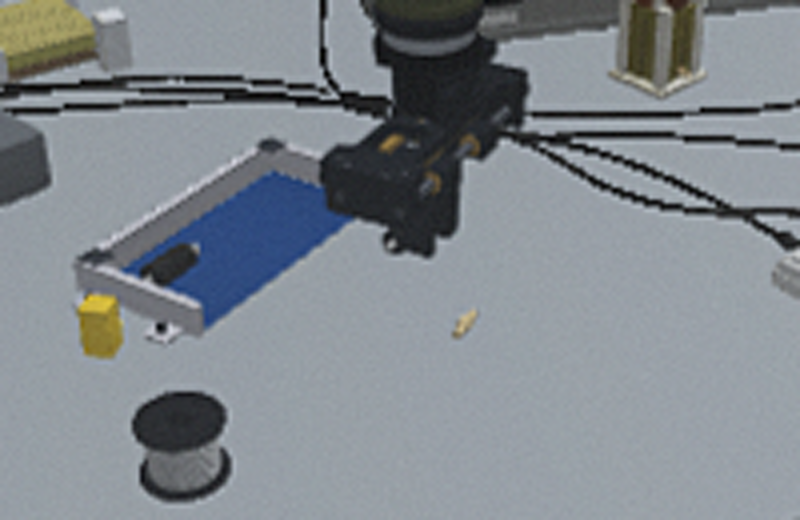

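```bash
python3 - <<'E'
from h import *
print(w2c(ray("scene",200+389/4,150+241/4,10)))
E
```

```text
[-104.68423779  -43.34675588]
```

Call:
carry_out([
  {"x": -8, "y": 2, "z": 0, "roll": -0.02},
  {"x": -16, "y": 4, "z": 0, "roll": -0.04},
  {"x": -24, "y": 7, "z": 0, "roll": -0.06},
  {"x": -32, "y": 10, "z": 0, "roll": -0.08},
  {"x": -40, "y": 13, "z": 0, "roll": -0.1},
])

```text
time_s: 6.75
tool_pos: [533.0, 258.8, 27.4]
tcp_rot: [-1.151, 2.917, -0.009]
contact_force: [-0.3, 0.2, -0.8]
opening: 20.2
```

```bash
python3 - <<'E'
from h import *
shift(c2w(-80,-53),27,43)
scene("s8",(200,150))
E
```

```text
t 6.75 tcp [533.  258.8  27.4] corral [-84.4 -52.8] head 43.1 F [-0.3  0.2 -0.8] op 20.2 q7 0.94 -> shift [-4.3 -1.   0.4] roll 0.001
```

View pics/s8.png

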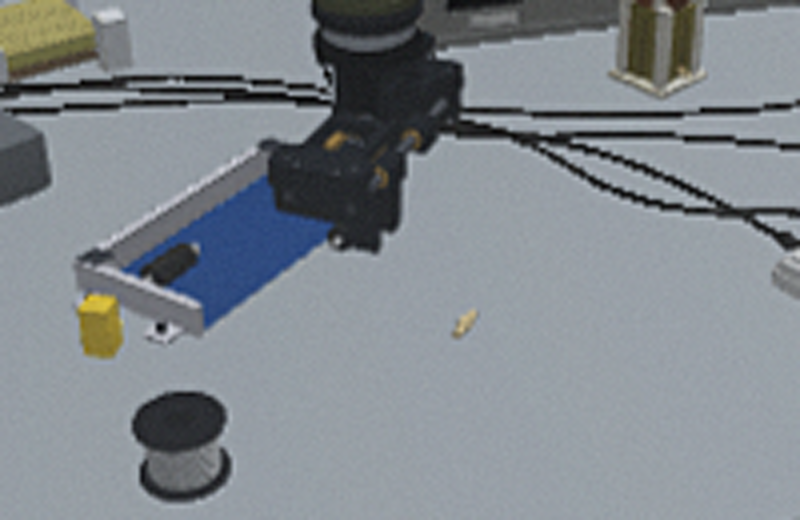

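```bash
python3 - <<'E'
from h import *
print(w2c(ray("scene",200+335/4,150+240/4,10)))
E
```

```text
[-70.67646382 -23.77850048]
```

Call:
carry_out([
  {"x": -8, "y": -1, "z": 0, "roll": 0.01},
  {"x": -16, "y": -2, "z": 0, "roll": 0.02},
  {"x": -24, "y": -3, "z": 0, "roll": 0.04},
  {"x": -32, "y": -4, "z": 0, "roll": 0.06},
  {"x": -40, "y": -5, "z": 0, "roll": 0.08},
])

```text
time_s: 7.22
tool_pos: [565.6, 282.2, 27.3]
tcp_rot: [-1.03, 2.962, -0.009]
contact_force: [-0.7, -0.4, -0.2]
opening: 20.0
```

```bash
python3 - <<'E'
from h import *
shift(c2w(-5,-50),27,36)
scene("s9",(200,150))
E
```

```text
t 7.22 tcp [565.6 282.2  27.3] corral [-44.3 -50.5] head 38.4 F [-0.7 -0.4 -0.2] op 20.0 q7 0.96 -> shift [-39.2  -3.7   0.5] roll 0.041
```

View pics/s9.png

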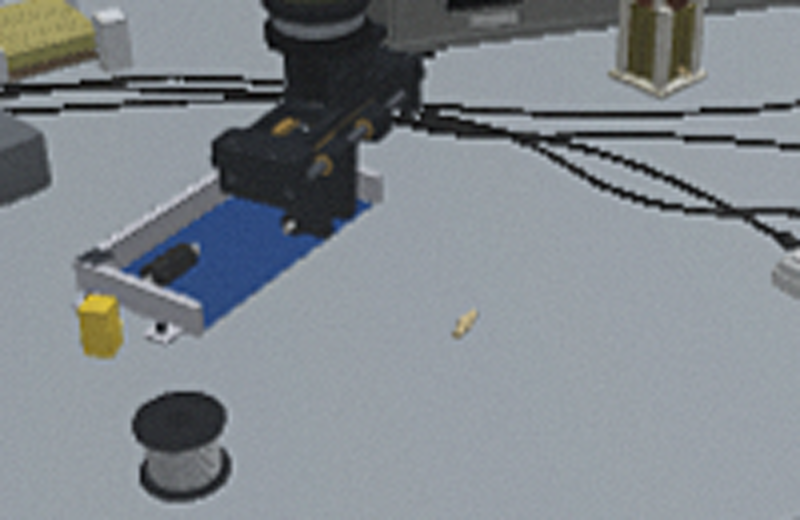

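Call:
carry_out([
  {"x": -8, "y": -1, "z": 0, "roll": 0},
  {"x": -17, "y": -2, "z": 0, "roll": 0.01},
  {"x": -26, "y": -3, "z": 0, "roll": 0.02},
  {"x": -34, "y": -3, "z": 0, "roll": 0.03},
  {"x": -40, "y": -4, "z": 0, "roll": 0.04},
])

```text
time_s: 7.68
tool_pos: [599.5, 304.3, 27.3]
tcp_rot: [-0.972, 2.981, -0.009]
contact_force: [-0.9, 0.3, 0.8]
opening: 19.6
```

Call:
carry_out([
  {"x": 8, "y": 0, "z": 0, "roll": 0},
  {"x": 15, "y": 0, "z": -10, "roll": 0},
  {"x": 15, "y": 0, "z": -40, "roll": 0},
  {"x": 30, "y": 0, "z": -70, "roll": 0},
  {"x": 60, "y": 5, "z": -85, "roll": 0},
], claw=1)

```text
time_s: 8.1
tool_pos: [550.5, 274.8, 115.7]
tcp_rot: [-0.966, 2.974, -0.004]
contact_force: [-0.2, 1.3, 1.3]
opening: 0.4
```

```bash
python3 - <<'E'
from h import *
shift(c2w(-240,6),110,32.3)
scene("s10",(200,150))
E
```

```text
t 8.1 tcp [550.5 274.8 115.7] corral [-61.  -48.6] head 36.0 F [-0.2  1.3  1.3] op 0.4 q7 0.97 -> shift [175.1  66.1   3. ] roll 0.065
```

View pics/s10.png

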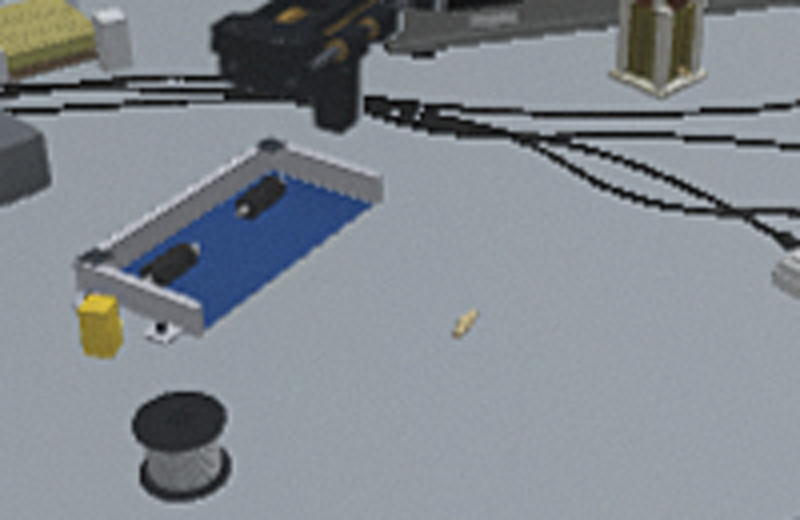

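Both attenuators lie inside, at about (170,262) and (262,197) in this crop. The adapter is next, with closed fingers.

Call:
carry_out([
  {"x": 175, "y": 66, "z": 0, "roll": 0.065},
  {"x": 175, "y": 66, "z": 0, "roll": 0.065},
  {"x": 175, "y": 66, "z": 0, "roll": 0.065},
  {"x": 175, "y": 66, "z": 0, "roll": 0.065},
  {"x": 175, "y": 66, "z": 0, "roll": 0.065},
])

```text
time_s: 8.57
tool_pos: [361.6, 220.1, 111.9]
tcp_rot: [-0.879, 3.016, -0.01]
contact_force: [0.5, -0.2, -1.1]
opening: 0.8
```

```bash
python3 - <<'E'
from h import *
shift(c2w(-240,6),25,32.3)
p,R,o=pose();im,d=arm.read_camera("wrist");cv2.imwrite("pics/w11.png",im[:,:,::-1])
np.savez("pics/w11.npz",p=p,R=R,d=d)
E
```

```text
t 8.57 tcp [361.6 220.1 111.9] corral [-250.     6.1] head 32.5 F [ 0.5 -0.2 -1.1] op 0.8 q7 0.37 -> shift [-10.1   0.5  86.9] roll 0.003
```

View pics/w11.png

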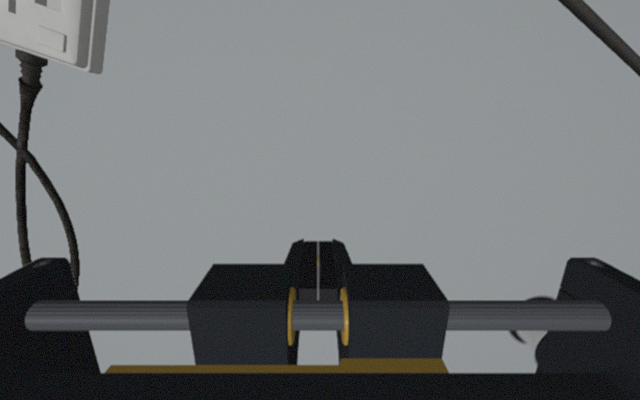

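The adapter is hidden right behind the fingers, as expected. Lowering.

Call:
carry_out([
  {"x": -3, "y": 0, "z": 22, "roll": 0},
  {"x": -6, "y": 0, "z": 44, "roll": 0},
  {"x": -6, "y": 0, "z": 64, "roll": 0},
  {"x": -6, "y": 0, "z": 78, "roll": 0},
  {"x": -6, "y": 0, "z": 83, "roll": 0},
])

```text
time_s: 9.03
tool_pos: [373.3, 226.4, 27.2]
tcp_rot: [-0.877, 3.009, -0.01]
contact_force: [0.1, -0.5, -0.5]
opening: 0.7
```

```bash
python3 - <<'E'
from h import *
shift(c2w(-240,6),25,32.3)
E
```

```text
t 9.03 tcp [373.3 226.4  27.2] corral [-236.6    5.1] head 32.5 F [ 0.1 -0.5 -0.5] op 0.7 q7 -0.31 -> shift [3.4 0.9 2.2] roll 0.004
```

Call:
carry_out([
  {"x": 0, "y": 1, "z": 2, "roll": 0},
  {"x": -8, "y": 1, "z": 2, "roll": 0},
  {"x": -18, "y": 1, "z": 2, "roll": 0},
  {"x": -28, "y": 1, "z": 2, "roll": 0},
  {"x": -40, "y": 1, "z": 2, "roll": 0},
])

```text
time_s: 9.45
tool_pos: [403.0, 246.0, 26.7]
tcp_rot: [-0.875, 3.005, -0.01]
contact_force: [1.5, -0.7, 0.2]
opening: 0.7
```

```bash
python3 - <<'E'
from h import *
shift(c2w(-196,6),25,32.3)
scene("s12",(200,150))
E
```

```text
t 9.45 tcp [403.  246.   26.7] corral [-201.1    5.8] head 32.5 F [ 1.5 -0.7  0.2] op 0.7 q7 0.2 -> shift [-5.1  0.2  1.8] roll 0.003
```

View pics/s12.png

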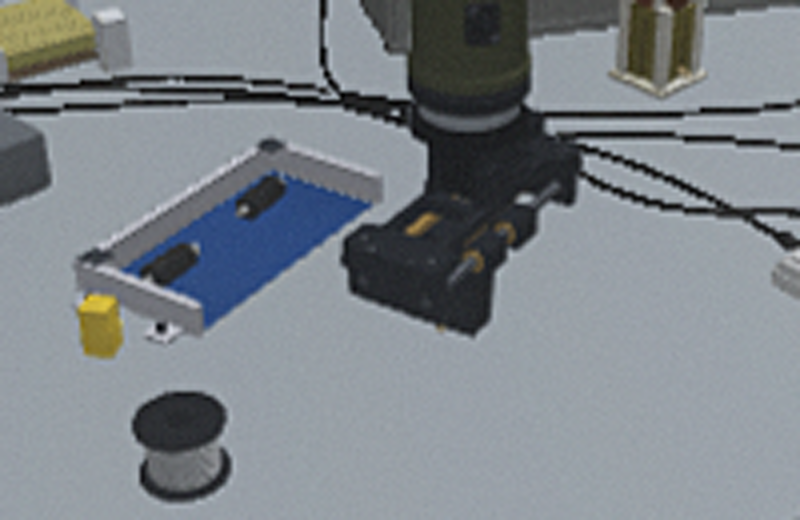

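A bit of brass shows at (440,327), just ahead of the fingers. I'll continue.

Call:
carry_out([
  {"x": -10, "y": 0, "z": 1, "roll": 0},
  {"x": -20, "y": 0, "z": 1, "roll": 0},
  {"x": -30, "y": 0, "z": 1, "roll": 0},
  {"x": -40, "y": 0, "z": 1, "roll": 0},
  {"x": -50, "y": 0, "z": 1, "roll": 0},
])

```text
time_s: 9.92
tool_pos: [444.8, 271.7, 25.9]
tcp_rot: [-0.872, 3.008, -0.01]
contact_force: [0.2, -0.5, 0.2]
opening: 0.2
```

Call:
carry_out([
  {"x": -10, "y": 0, "z": 0, "roll": 0},
  {"x": -20, "y": 0, "z": 0, "roll": 0},
  {"x": -30, "y": 0, "z": 0, "roll": 0},
  {"x": -40, "y": 0, "z": 0, "roll": 0},
  {"x": -50, "y": 0, "z": 0, "roll": 0},
])

```text
time_s: 10.33
tool_pos: [487.1, 298.3, 26.1]
tcp_rot: [-0.873, 3.008, -0.011]
contact_force: [-0.2, -0.5, 0.1]
opening: 0.1
```

```bash
python3 - <<'E'
from h import *
shift(c2w(-96,4),25,32.3)
scene("s13",(200,150))
E
```

```text
t 10.33 tcp [487.1 298.3  26.1] corral [-102.     5.1] head 32.4 F [-0.2 -0.5  0.1] op 0.1 q7 0.62 -> shift [-6.  -1.1  1.1] roll 0.001
```

View pics/s13.png

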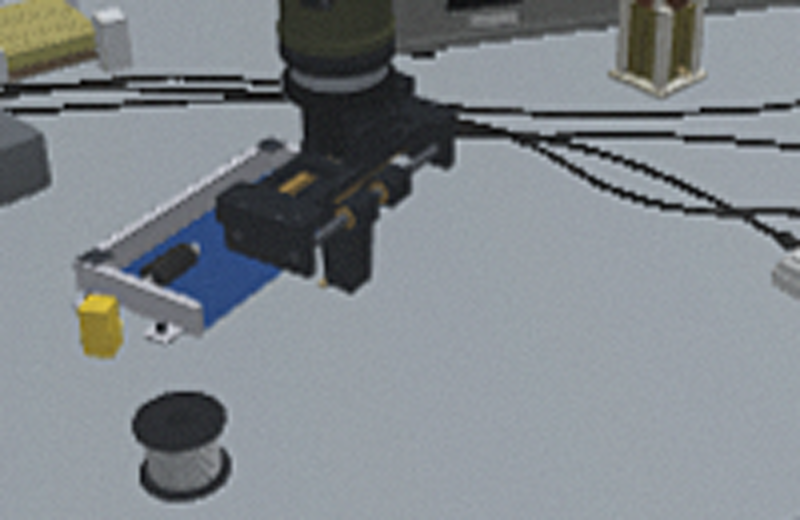

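Call:
carry_out([
  {"x": -10, "y": 0, "z": 0, "roll": 0},
  {"x": -20, "y": 0, "z": 0, "roll": 0},
  {"x": -30, "y": 0, "z": 0, "roll": 0},
  {"x": -40, "y": 0, "z": 0, "roll": 0},
  {"x": -50, "y": 0, "z": 0, "roll": 0},
])

```text
time_s: 10.8
tool_pos: [529.0, 325.0, 26.1]
tcp_rot: [-0.873, 3.008, -0.012]
contact_force: [0.1, 0.2, 0.7]
opening: 0.2
```

Call:
carry_out([
  {"x": -8, "y": 0, "z": 0, "roll": 0},
  {"x": -16, "y": 0, "z": 0, "roll": 0},
  {"x": -24, "y": 0, "z": 0, "roll": 0},
  {"x": -32, "y": 0, "z": 0, "roll": 0},
  {"x": -38, "y": 0, "z": 0, "roll": 0},
])

```text
time_s: 11.22
tool_pos: [561.3, 345.5, 26.3]
tcp_rot: [-0.873, 3.008, -0.012]
contact_force: [0.7, 0.6, -0.1]
opening: 0.3
```

```bash
python3 - <<'E'
from h import *
shift(c2w(-10,4),25,32.3)
scene("s14",(200,150))
E
```

```text
t 11.22 tcp [561.3 345.5  26.3] corral [-14.1   5.3] head 32.4 F [ 0.7  0.6 -0.1] op 0.3 q7 0.83 -> shift [-4.1 -1.3  1.3] roll 0.001
```

View pics/s14.png

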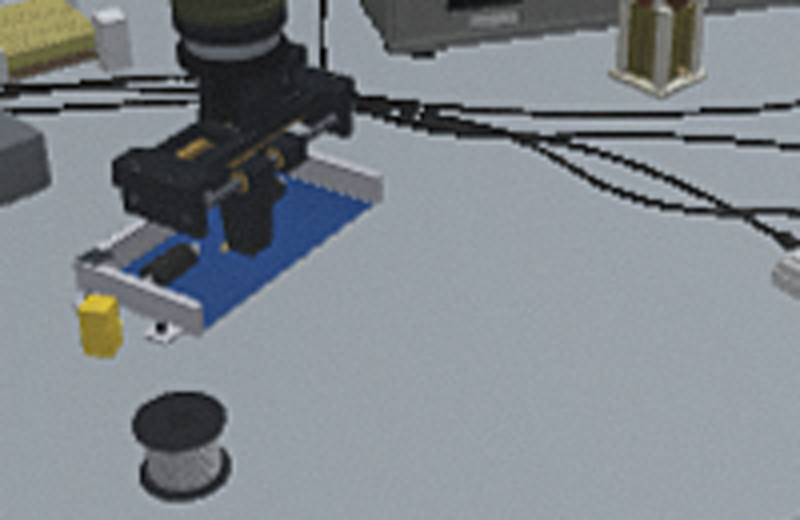

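The adapter is inside, with its tip at (225,248). I'll back off, lift, and clear the view for a check.

Call:
carry_out([
  {"x": 8, "y": 0, "z": 0, "roll": 0},
  {"x": 12, "y": 0, "z": -10, "roll": 0},
  {"x": 12, "y": 0, "z": -40, "roll": 0},
  {"x": 20, "y": 0, "z": -75, "roll": 0},
  {"x": 30, "y": 0, "z": -110, "roll": 0},
])

```text
time_s: 11.68
tool_pos: [533.8, 329.7, 137.0]
tcp_rot: [-0.874, 3.009, -0.011]
contact_force: [0.4, 0.7, -0.3]
opening: 0.8
```

Call:
carry_out([
  {"x": 40, "y": 0, "z": -20, "roll": 0},
  {"x": 80, "y": -10, "z": -30, "roll": 0},
  {"x": 110, "y": -35, "z": -40, "roll": 0},
  {"x": 135, "y": -65, "z": -50, "roll": 0},
  {"x": 155, "y": -100, "z": -50, "roll": 0},
])

```text
time_s: 12.1
tool_pos: [454.5, 162.1, 188.0]
tcp_rot: [-0.881, 3.004, -0.012]
contact_force: [1.4, -0.5, 0.2]
opening: 0.4
```

Call:
carry_out([
  {"x": 10, "y": -40, "z": 0, "roll": 0},
  {"x": 20, "y": -80, "z": 0, "roll": 0},
  {"x": 25, "y": -120, "z": 0, "roll": 0},
  {"x": 25, "y": -160, "z": 0, "roll": 0},
  {"x": 25, "y": -180, "z": 0, "roll": 0},
])

```text
time_s: 12.52
tool_pos: [533.1, -8.9, 187.4]
tcp_rot: [-0.864, 3.012, -0.018]
contact_force: [0.4, 0.4, 0.4]
opening: 0.7
```

```bash
python3 - <<'E'
from h import *
shift(c2w(-240,6),110,32.3)
scene("s15",(170,140))
p,d=arm.read_camera("top");cv2.imwrite("pics/t15raw.png",p[:,:,::-1]);cv2.imwrite("pics/t15.png",cv2.resize(p[120:270,160:360,::-1],None,fx=4,fy=4,interpolation=cv2.INTER_CUBIC))
E
```

```text
t 12.52 tcp [533.1  -8.9 187.4] corral [-227.4 -279.1] head 32.0 F [0.4 0.4 0.4] op 0.7 q7 1.31 -> shift [ 14.4 286.   73.6] roll -0.005
```

View pics/t15.png

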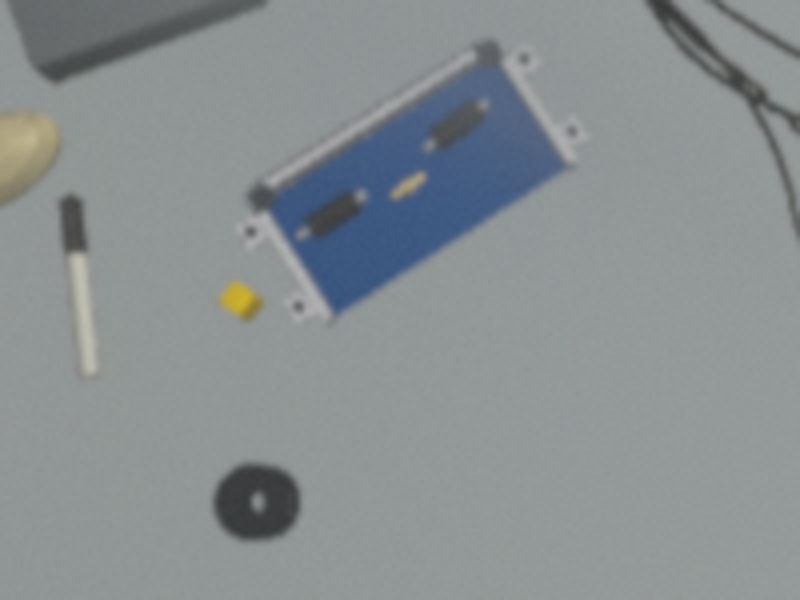

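View pics/s15.png

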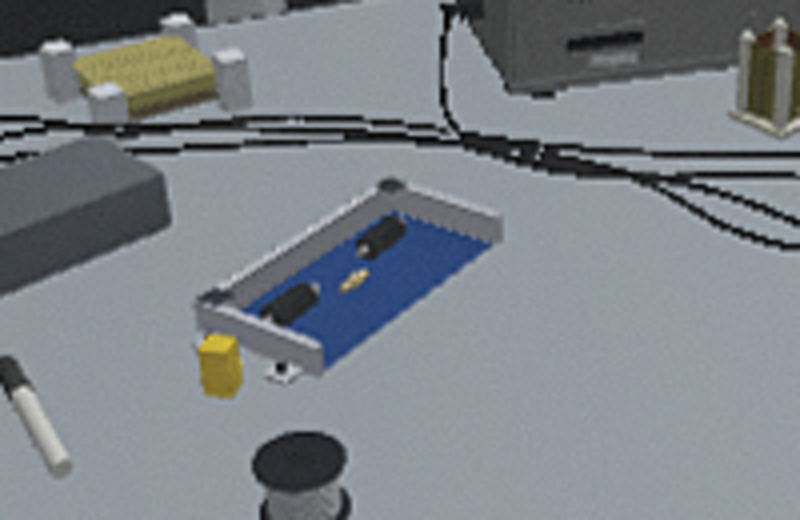

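All three parts lie inside the corral, with blue sheet visible between them and the mouth. The spool, spacer and pen sit at the same pixels as before. I'll check the screwdriver and hand in.

```bash
python3 - <<'E'
from h import *
a=cv2.imread("pics/top0.png").astype(int);b=cv2.imread("pics/t15raw.png").astype(int)
for n,(x,y) in dict(screw=(445,181),pen=(180,190),spool=(224,245),spacer=(220,195)).items():
    s=np.s_[y-16:y+17,x-20:x+21];print(n,abs(a[s]-b[s]).mean().round(1),abs(a[s]-b[s]).max())
for k,p,q,z in(("A",(298,235),(364,194),10),("B",(427,147),(488,102),10),("ad",(391,197),(427,175),5)):
    print(k,*[w2c(ray("top",*z2o(t),z)).round(1) for t in(p,q)])
print(arm.hand_in())
E
```

```text
screw 35.8 98
pen 13.7 21
spool 12.0 19
spacer 13.6 54
A [12.6 90.8] [11.7 34.7]
B [ 15.7 -22.2] [ 19.3 -77.5]
ad [ 0.1 19.6] [ -0.6 -11.1]
the job is handed in; nothing more can be done
None
```

View pics/t15raw.png

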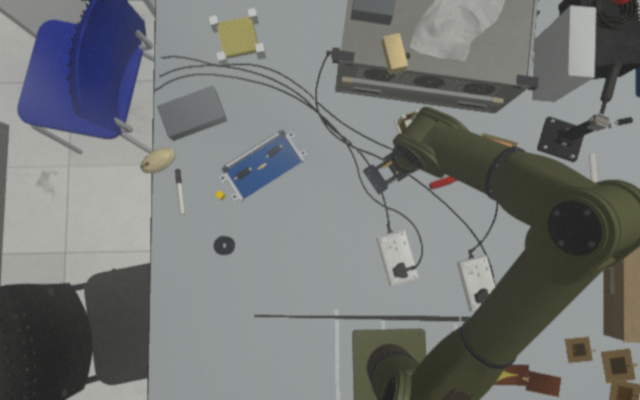

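I swept both attenuators with a two-finger rake and the adapter with closed fingers, all through the mouth of the corral. Nothing was lifted or tipped, and the job was handed in at about 13 s of the 67 s allowed.

**Parts:** the last top and scene views show all three wholly inside. Their end points, in the corral frame in mm (inside is ±50 along x and ±100 along y):

| Part | One end (x, y) | Other end (x, y) |
|---|---|---|
| First attenuator swept | (12.6, 90.8) | (11.7, 34.7) |
| Second attenuator swept | (15.7, -22.2) | (19.3, -77.5) |
| Brass adapter | (0.1, 19.6) | (-0.6, -11.1) |

The tightest clearance is about 9 mm, from the first attenuator's end to the left wall. Measured tool forces, read at the end of each move, stayed at or below about 2 N.

**Bystanders:** the spool, spacer and pen look unchanged between the first and last top views.

**One check that disagreed:** the picture comparison failed for the screwdriver, because the parked arm partly covers it. The red handle shows at about the same pixels (440,183), and the fingertips were about 165 mm above the bench when parked near it. I did not get a clear view of the whole screwdriver.

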